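# Load the tape stand and hold its tension arm back for threading

### The job

Take the wide white roll of tape that stands on edge in the white caddy, hang it over the horizontal bar of the tape stand, between the hub disc and the end knob, and let go of it. Then swing the stand's sprung tension arm forward, away from the roll and down towards the tear-off blade, until it is right against its stop, and finish while still holding it there with the fingers so that the tape can be threaded; do not let go at the end. Do not disturb the other things on the worktop.

Things in the scene. Friction and masses are not known exactly. Their poses are not given: they have to be found in the camera images.
- tape_stand: Bench tape stand, fixed: white cheek plate (y = +34 to +42 mm, up to 122 mm high) on a grey base 226 x 100 x 15 mm. Origin: centre of the underside. x runs along the base from the tear-off blade (x = -104, 45 mm high, robot's side) to the roll bar (x = +70); the bar runs along y, its free end to -y; z up. Bar and arm stand on the plate's -y side. Yawed up to 15 degrees.
- bar_mid (a point): Point on the axis of the horizontal roll bar, 100 mm above the worktop; axes as the stand's. The bar is a 12 mm steel rod along y. On one side a 44 mm hub disc (face at y = +29) with a 20 mm collar (to y = +25); on the other a 17 mm knob from y = -32 to the free end at y = -41. A hung roll belongs between them, its centre at y = -19 to +12.
- pivot_mid (a point): Point on the pivot axis of the tension arm, 50 mm above the worktop, 90 mm in front (-x) of the bar; axes as the stand's. The pivot axis is its y.
- roller_mid (a point): Middle of the roller on the end of the tension arm, 65 mm from the pivot; z points away from the pivot. Roller: grey, 16 mm in diameter, 36 mm long along y, spins freely, overhangs to -y from the flat arm (14 wide, 5 thick, y = 19.5 to 24.5). At rest 115 mm above the worktop; at the stop 82 mm, and 56 mm nearer the blade.
- tension_arm (a joint): Angle of the sprung tension arm, rad. 0: at rest, upright; grows as it swings down towards the blade (-x of the stand), away from the roll; 1.047 (60 degrees): against its forward stop pin. The spring pulls back to 0: about 5 N at the roller to start, 9 N at the stop; the arm flies back if let go.
- tape_roll: The wide white roll of tape, the only roll standing on edge, in the slot at the caddy's -y end: 62 mm in diameter, 25 mm wide, hole 37 mm in diameter, wall 12 mm, about 50 g. Origin: centre of one flat face; z is the roll's axis.
- roll_hole (a point): Centre of the white roll's hole, half-way through its width; z along the roll's axis. In the caddy it is 35 mm above the worktop, so the top of the roll is at 66 mm. Hanging on the bar it lies about 13 mm below the bar's axis.
- caddy: White plastic caddy, 84 x 126 x 30 mm, fixed; origin: centre of the underside. Three bays along y: a slot 29 mm wide at y = -45.5 with the white roll on edge (flat faces look along y), a bay with a thin beige roll lying flat, a slot with two vials at y = +45.5. It may stand nearer or farther from the robot.
- kidney_dish: Steel kidney dish, 95 x 216 x 34 mm, a bystander; origin: centre of the underside.
- glucometer: Hand glucose meter, 97 x 51 x 20 mm, a bystander.
- strip_pot: Small round black pot, 32 x 28 x 49 mm, a bystander.
- thermometer: White thermometer, 19 x 138 x 10 mm, a bystander.
There are look-alikes about, which are no part of the job. Of the things shaped like the tape_roll, the white one is meant.

How it is judged:
By the outcome, as a careful person would: the job done as asked, in the order asked, and still so for the second after the job is handed in, while the arm keeps its last pose, push and grip.
It also fails if it takes over 54 s, if anything falls off the work surface, if the arm or the gripper's body presses on something with over 40 N, if the wrist force passes 120 N, or if a joint passes its speed limit or range.

### The arm

A 7-joint arm with a two-finger parallel gripper is mounted at the origin on a cart in front of the work surface, level with it; the furniture and walls round the work are solid. World frame = base frame: x ahead of the robot, y to its left, z up, the work surface at z = 0. Lengths are in mm, angles in rad, forces in N, time in s.
With the tool pointing down it reaches from about 425 to 875 mm from the base axis. Payload 4.7 kg.
Tool frame: the origin (TCP) lies on the centre line of the jaws, within the pads' length; the fingertips stand 25 mm ahead of it and the grasp point (between the pads) lies 6 mm ahead of it; z points along the fingers, y is the line along which they close (so a half turn about z gives the same grasp; the last joint's range is limited). The gripper opens to 87 mm and grips with 3 to 60 N. Pads are 19 mm wide; open, the fingers measure 117 mm over their backs; the gripper's body (75 mm by 190 mm) begins 51 mm behind the grasp point.
Start: joints at [-1.215, 0.321, -0.07, 1.45, 0.023, 1.371, -0.057], TCP at [217.896, 612.409, 247.587] pointing down, gripper open.
Joint ranges: [-2.86, 2.86], [-0.3, 2.09], [-1.38, 1.24], [0.06, 2.45], [-1.56, 4.7], [0.09, 2.05], [-2.69, 2.69]. Speed limits (rad/s): [2.57, 2.57, 3.14, 3.14, 3.14, 3.14, 3.14].

### API

Orientations are given as a unit quaternion [w, x, y, z].
In Python, from bench import robot gives the robot as it stands.
- The arm moves only by the tool step_arm, never from a script. Its argument "plan" is a list of rows, each an object of numbers: "tx", "ty", "tz": the shift along the tool's x, y, z in m; "wx", "wy", "wz": the turn, a rotation vector about the tool's x, y, z in degrees; "gripper": the closure, from 0 (fully open) to 1 (shut). A call has exactly 10 rows; each row shifts and turns the commanded pose from where the row before left it, along the tool's axes as they then stand; what a row does not reach is not made up. A row lasts 1/12 s, in which the tool goes at most 41.7 mm and 7.16 degrees, less where a joint would pass 70% of its speed; a pose out of reach is approached as far as the arm can. A call with a gripper value outside its range is refused whole. The fingers move at their own pace and stop on an object; the grip force is fixed at half the most. Time passes only in rows, so rows that do not move let the fingers close, or fill a call up. It gives the time, the measured TCP pose, the force, the opening and the grip force at its end, in the units of the state.
- robot.get_state(): the state, without advancing time (a new reading comes with each control period).
- robot.capture(name): name is "side" or "top"; returns a dict with "pixels" (384x512x3 uint8, red, green, blue), "range_z" (384x512 float32, mm along the optical axis (not along the pixel's ray), 0 where there is no reading), "fx", "fy", "cx", "cy" (pixels), "position" and "attitude" of the camera in the world. Camera axes: x right, y up, looking along -z (the intrinsics and any distortion apply to the point x, -y, -z); pixel columns grow to the right and rows downward; lengths in mm; the calibration is good to about 2 mm. A picture is of the moment at which its call begins.
- robot.hand_in(): hands the job in; it is judged then, once.
The state is a dict: "t": time; "joint_pos": joint angles; "dq": joint speeds; "effort": joint torques, N m; "tcp_pos": TCP position; "eef_rot": TCP orientation; "ft_force": force on the tool from outside, world axes, zero at the start; "torque": the same for the moment, N m; "opening": finger opening in mm; "finger_force": force on a finger pad.
Only numpy, scipy, OpenCV 4.12 (cv2) and the standard library are available. Lean on these libraries where they do the work, as an engineer would, in place of code of your own. Each camera call takes 0.05 s, during which the arm holds its last target. There are 200 camera calls.

## Working session

There is one attempt and no reset: what is moved stays moved. The work goes in short steps, Python scripts to look and compute and a tool call to move; the robot and the scene stay as the last step left them, time stands still between calls to the robot, and variables do not carry over. Pictures are saved under pics/ and viewed, at most 10 in all, crops included, and the job is handed in when it is done.

Besides the shell and the picture viewer there is one more tool, called by a JSON object that holds its "fn" and its "kwargs". step_arm: Moves the arm, as the interface text tells. Its arguments: {"type":"object","properties":{"plan":{"type":"array"}},"required":["plan"]}

```bash
mkdir -p pics; ls
cat > h.py <<'E'
import numpy as np, cv2
from scipy.spatial.transform import Rotation as R
from bench import robot
def cap(n,f=None):
    c=robot.capture(n)
    if f: cv2.imwrite('pics/'+f,cv2.cvtColor(c['pixels'],cv2.COLOR_RGB2BGR))
    return c
def q2R(q): return R.from_quat([q[1],q[2],q[3],q[0]])
def cloud(c):
    z=c['range_z'];v,u=np.mgrid[:384,:512]
    p=np.stack([(u-c['cx'])/c['fx']*z,-(v-c['cy'])/c['fy']*z,-z],-1)
    a=np.array(c['attitude'],float)
    M=a if a.shape==(3,3) else q2R(a).as_matrix()
    return p@M.T+np.array(c['position'])
E
python3 - <<'E'
from h import *
for n in('top','side'):
    c=cap(n,n+'0.png');print(n,{k:v for k,v in c.items() if k not in('pixels','range_z')})
    np.save(n+'0.npy',cloud(c))
s=robot.get_state();print(s)
E
```

```text
pics
top {'fx': 402.11416734640073, 'fy': 402.11416734640073, 'cx': 256.217184609384, 'cy': 193.84121695572932, 'position': array([ 401.79179241,  303.73125606, 1074.73408146]), 'attitude': array([-0.70271638, -0.04155184,  0.03848702,  0.70921215])}
side {'fx': 478.19729850145075, 'fy': 478.19729850145075, 'cx': 252.36704239952036, 'cy': 193.66326904065883, 'position': array([  60.09854426, 1051.36353307,  624.39125515]), 'attitude': array([-0.25474858, -0.13391359,  0.47808725,  0.829821  ])}
{'t': 0.1, 'joint_pos': array([-1.21490152,  0.32176793, -0.0700998 ,  1.45156013,  0.02260626,
        1.37080905, -0.05689095]), 'dq': array([-0.00170696, -0.00260581, -0.00061181, -0.00212304, -0.00019527,
        0.00284914,  0.00116845]), 'effort': array([ 3.48836761e-05, -4.92571306e+01, -4.05724570e-01, -3.13396275e+01,
       -6.41244999e-02,  3.96091200e-02,  7.34032483e-05]), 'tcp_pos': array([217.74902068, 611.95407884, 246.5550212 ]), 'eef_rot': array([-1.02223367e-04,  1.70040758e-01,  9.85436639e-01, -8.72662355e-04]), 'ft_force': array([0.33468291, 0.41206861, 0.46823241]), 'torque': array([0.05122763, 0.01107116, 0.02824296]), 'finger_force': 0.0, 'opening': 87.29555543889919}
```

View pics/top0.png

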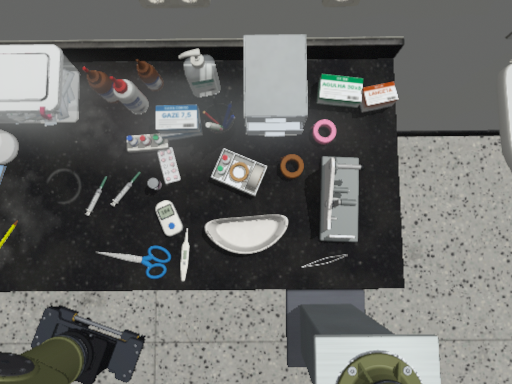

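View pics/side0.png

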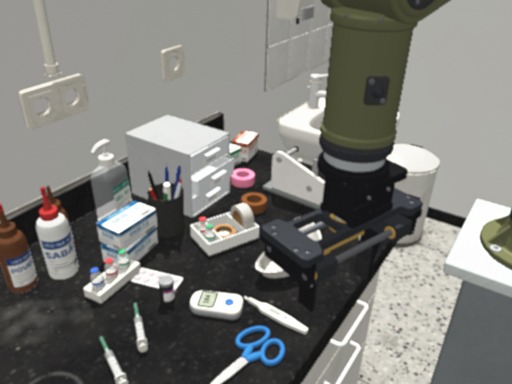

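The top view shows the caddy at about (238,172), with a roll on edge at its right (-y) end near (252,180). The stand is at about (340,198), with its blade end nearer the robot. The side view has the white roll standing up at (243,213). The roll candidates, by top-view pixel:
- Pink (324,131): lies flat on the worktop.
- Brown (291,166): lies flat on the worktop.
- Beige (240,172): lies flat in the caddy.
- White (about 252,180): on edge in the caddy, so it fits the description.

I'll confirm it in an enlarged crop.

Run:
```python
from h import *
t=cv2.imread('pics/top0.png')
crop=t[135:255,200:370];cv2.imwrite('pics/crop1.png',cv2.resize(crop,None,fx=4.7,fy=4.7,interpolation=cv2.INTER_CUBIC))
P=np.load('top0.npy');S=np.load('side0.npy')
print('table z',np.median(P[260:280,210:280,2]),np.median(P[200:220,295:310,2]))
def reg(A,m):
    q=A[m];return len(q),q.mean(0).round(1),q.min(0).round(1),q.max(0).round(1)
v,u=np.mgrid[:384,:512]
cad=(u>205)&(u<275)&(v>142)&(v<202)
for lo,hi in((25,33),(40,80)):
    print('cad',lo,reg(P,cad&(P[...,2]>lo)&(P[...,2]<hi)))
m=cad&(P[...,2]>24)&(P[...,2]<36)
print(cv2.minAreaRect(P[m][:,:2].astype(np.float32)))
m=cad&(P[...,2]>50);
r=cv2.minAreaRect(P[m][:,:2].astype(np.float32));print('roll top',r)
st=(u>312)&(u<368)&(v>150)&(v<248)
for lo,hi in((8,20),(108,130)):
    m=st&(P[...,2]>lo)&(P[...,2]<hi);print('st',lo,reg(P,m),cv2.minAreaRect(P[m][:,:2].astype(np.float32)))
m=st&(P[...,2]>8);print(cv2.minAreaRect(P[m][:,:2].astype(np.float32)))
# side-camera roll & stand
b=P[cad&(P[...,2]>50)].mean(0)
m=(np.hypot(S[...,0]-b[0],S[...,1]-b[1])<45)&(S[...,2]>38)&(S[...,2]<75);print('side roll',reg(S,m),cv2.minAreaRect(S[m][:,:2].astype(np.float32)))
```

```text
table z -0.9546356558664684 -0.603613624635841
cad 25 (287, array([581.9, 351.2,  28.7]), array([520.2, 281.2,  25.1]), array([644.4, 426.3,  32.9]))
cad 40 (316, array([573.3, 334. ,  55.9]), array([534.5, 289.4,  40.2]), array([624.8, 409.1,  69.3]))
((582.6248168945312, 352.857177734375), (126.67837524414062, 84.4884033203125), 66.61016845703125)
roll top ((528.6883544921875, 316.4327087402344), (233.7957305908203, 101.96002197265625), 29.278249740600586)
st 8 (2073, array([500.5,  81.8,  14. ]), array([395.8,  34. ,   8.1]), array([623.8, 141.5,  19.7])) ((510.198486328125, 86.62149810791016), (100.65675354003906, 226.0635223388672), 87.2956771850586)
st 108 (246, array([532.8, 104.9, 117.5]), array([481.8,  47.3, 108. ]), array([600.6, 126.7, 125.5])) ((538.51708984375, 97.98392486572266), (79.29560852050781, 111.67822265625), 75.83393859863281)
((511.9902648925781, 168.76504516601562), (264.4730224609375, 226.9192657470703), 88.60149383544922)
side roll (306, array([554.1, 317.5,  55.2]), array([530.6, 294.4,  38.1]), array([594., 333.,  69.])) ((561.7584228515625, 311.0935363769531), (26.521533966064453, 61.57804870605469), 66.02645111083984)
```

View pics/crop1.png

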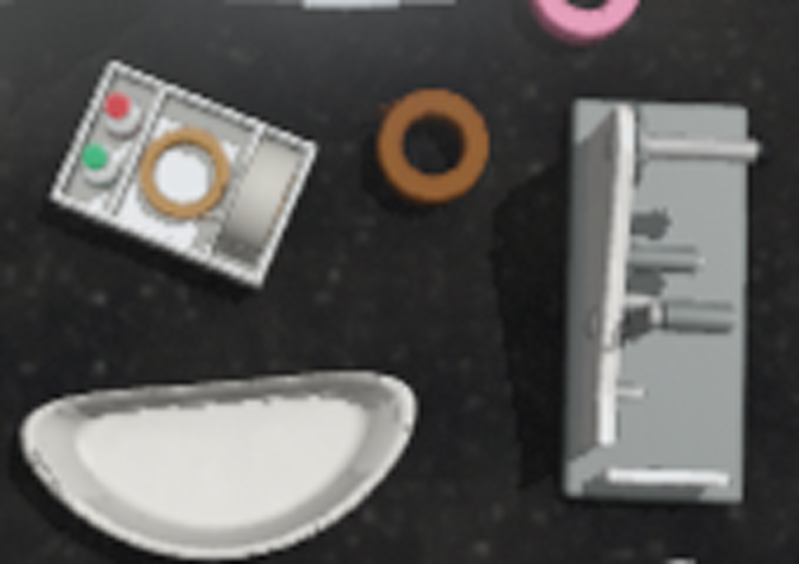

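The crop confirms it. At the caddy's -y end, crop (265,190), the white roll stands on edge. The beige roll (185,172) lies flat in the caddy; the brown (433,145) and pink (585,5) rolls lie flat on the worktop, so none of those three is the one. On the stand, the bar is at crop (695,150), the roller at (700,316), the blade at (668,478), and another peg at (660,258). I'll check the stand pose against the depth data.

```bash
cat >> h.py <<'E'
yaw=np.radians(-2.7); C=np.array([510.2,86.6,0]); RS=R.from_euler('z',yaw).as_matrix()
def toS(p): return (np.asarray(p)-C)@RS
def toW(p): return RS@np.asarray(p,float)+C
def tool(pw,s=None):  # world shift to tool axes at present
    s=s or robot.get_state(); return q2R(s['eef_rot']).inv().apply(pw)
E
python3 - <<'E'
from h import *
P=toS(np.load('top0.npy'));S=toS(np.load('side0.npy'))
def px(cx,cy): return int(200+cx/4.7),int(135+cy/4.7)
for n,a in dict(bar=(695,150),knob=(752,151),roller=(700,316),peg=(660,258),peg2=(632,392),blade=(668,478),plate=(618,200)).items():
    u,v=px(*a);w=P[v-1:v+2,u-1:u+2].reshape(-1,3);i=w[:,2].argmax();print(n,(u,v),w[i].round(0))
def box(A,lo,hi):
    m=((A>lo)&(A<hi)).all(-1);q=A[m];print(len(q),q.mean(0).round(1),q.min(0).round(1),q.max(0).round(1)) if len(q) else print(0)
box(P,[55,-30,95],[85,20,115]);box(P,[55,-60,95],[90,-32,115])
box(P,[-40,-25,105],[0,18,130]);box(P,[-120,25,112],[120,60,130])
box(P,[-20,-30,40],[20,18,104]);box(P,[-115,-60,35],[-95,60,55])
box(S,[-40,-25,105],[0,18,130])
print(toW([70,-4,0]),toW([-20,0,0]))
s=robot.get_state();print(tool(np.array([563.3,311.1,0])-s['tcp_pos'],s))
E
```

```text
bar (347, 166) [ 65.   5. 107.]
knob (360, 167) [ 66. -31. 112.]
roller (348, 202) [-22.  -0. 124.]
peg (340, 189) [-119.  212. 1075.]
peg2 (334, 218) [-57.  21.  62.]
blade (342, 236) [-104.   -3.   47.]
plate (331, 177) [ 39.  39. 112.]
100 [ 68.7  -4.7 103.9] [ 63.5 -28.9  98.2] [ 75.4  19.2 109.3]
21 [ 68.3 -35.8 105.8] [ 62.1 -40.5 101.6] [ 74.6 -32.1 110.2]
99 [-21.1  -0.6 120.3] [-28.2 -17.6 112.8] [-13.5  18.  125.5]
90 [ 65.2  36.2 117.1] [ 38.5  28.4 112. ] [ 85.1  42.5 122.3]
51 [14.2  1.3 51. ] [ -7.9 -16.6  43.7] [19.2 17.6 75.3]
76 [-100.9   -1.2   40.5] [-104.7  -33.4   35.8] [-97.2  31.4  47.7]
5 [-20.2  14.2 123. ] [-23.6   9.4 121.3] [-18.   17.4 124.1]
[579.93386544  79.30698895   0.        ] [490.2222025   87.54212901   0.        ]
[-426.36996479 -167.21927376  246.88945329]
```

The stand pose checks out to about 1 mm: bar, knob, roller and blade all lie where the dimensions say they should. Now I'll move over the roll.

{"fn": "step_arm", "kwargs": {"plan": [{"wz": 4.1,"gripper": 0.45},{"tx": -0.035,"ty": -0.011,"gripper": 0.45},{"tx": -0.035,"ty": -0.011,"gripper": 0.45},{"tx": -0.035,"ty": -0.011,"gripper": 0.45},{"tx": -0.035,"ty": -0.011,"gripper": 0.45},{"tx": -0.035,"ty": -0.011,"gripper": 0.45},{"tx": -0.035,"ty": -0.011,"gripper": 0.45},{"tx": -0.035,"ty": -0.011,"gripper": 0.45},{"tx": -0.035,"ty": -0.011,"gripper": 0.45},{"tx": -0.035,"ty": -0.011,"gripper": 0.45}]}}

```text
schema error: expected keys tx, ty, tz, wx, wy, wz, gripper
```

{"fn": "step_arm", "kwargs": {"plan": [{"tx": -0.035,"ty": -0.011,"gripper": 0.45},{"tx": -0.035,"ty": -0.011,"gripper": 0.45},{"tx": -0.035,"ty": -0.011,"gripper": 0.45},{"tx": -0.017,"ty": -0.004,"gripper": 0.45},{"tz": 0.02,"gripper": 0.45},{"tz": 0.02,"gripper": 0.45},{"tz": 0.02,"gripper": 0.45},{"tz": 0.01,"gripper": 0.45},{"tz": 0,"gripper": 0.45},{"tz": 0,"gripper": 0.45}]}}

```text
schema error: expected keys tx, ty, tz, wx, wy, wz, gripper
```

Run:
```python
from h import *
s=robot.get_state();print(s['t'],s['tcp_pos'],s['opening'],s['ft_force'])
Rm=q2R(s['eef_rot']).as_matrix();print(Rm.round(3),'yang',np.degrees(np.arctan2(Rm[1,1],Rm[0,1])))
print(tool(np.array([563.3,311.1,81])-s['tcp_pos'],s))
c=cap('side','side1.png')
im=cv2.imread('pics/side1.png')[130:330,150:400];cv2.imwrite('pics/side1c.png',cv2.resize(im,None,fx=3,fy=3))
```

```text
0.1 [217.74902068 611.95407884 246.5550212 ] 87.29555543889919 [0.33468291 0.41206861 0.46823241]
[[-0.942  0.335 -0.   ]
 [ 0.335  0.942 -0.002]
 [-0.    -0.002 -1.   ]] yang 70.4196099001647
[-426.37768466 -167.36140213  165.88957835]
```

View pics/side1c.png

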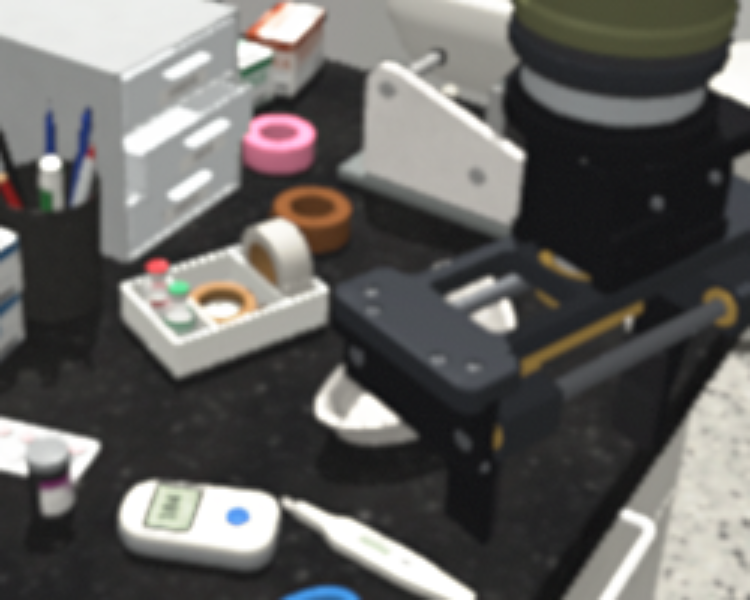

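The side view shows the white roll on edge in the caddy, crop (278,255), and the arm hasn't moved. The move was refused because every row needs all seven keys, so I'll resend it in full.

{"fn": "step_arm", "kwargs": {"plan": [{"tx": 0,"ty": 0,"tz": 0,"wx": 0,"wy": 0,"wz": 4.1,"gripper": 0.45},{"tx": -0.035,"ty": -0.011,"tz": 0,"wx": 0,"wy": 0,"wz": 0,"gripper": 0.45},{"tx": -0.035,"ty": -0.011,"tz": 0,"wx": 0,"wy": 0,"wz": 0,"gripper": 0.45},{"tx": -0.035,"ty": -0.011,"tz": 0,"wx": 0,"wy": 0,"wz": 0,"gripper": 0.45},{"tx": -0.035,"ty": -0.011,"tz": 0,"wx": 0,"wy": 0,"wz": 0,"gripper": 0.45},{"tx": -0.035,"ty": -0.011,"tz": 0,"wx": 0,"wy": 0,"wz": 0,"gripper": 0.45},{"tx": -0.035,"ty": -0.011,"tz": 0,"wx": 0,"wy": 0,"wz": 0,"gripper": 0.45},{"tx": -0.035,"ty": -0.011,"tz": 0,"wx": 0,"wy": 0,"wz": 0,"gripper": 0.45},{"tx": -0.035,"ty": -0.011,"tz": 0,"wx": 0,"wy": 0,"wz": 0,"gripper": 0.45},{"tx": -0.035,"ty": -0.011,"tz": 0,"wx": 0,"wy": 0,"wz": 0,"gripper": 0.45}]}}

```text
t: 0.98
tcp_pos: [467.6, 393.7, 247.4]
eef_rot: [-0.0, 0.205, 0.979, -0.0]
ft_force: [0.4, -0.4, -0.2]
opening: 48.4
finger_force: 0.0
```

{"fn": "step_arm", "kwargs": {"plan": [{"tx": -0.035,"ty": -0.011,"tz": 0,"wx": 0,"wy": 0,"wz": 0,"gripper": 0.45},{"tx": -0.035,"ty": -0.011,"tz": 0,"wx": 0,"wy": 0,"wz": 0,"gripper": 0.45},{"tx": -0.035,"ty": -0.011,"tz": 0,"wx": 0,"wy": 0,"wz": 0,"gripper": 0.45},{"tx": -0.017,"ty": -0.004,"tz": 0,"wx": 0,"wy": 0,"wz": 0,"gripper": 0.45},{"tx": 0,"ty": 0,"tz": 0.02,"wx": 0,"wy": 0,"wz": 0,"gripper": 0.45},{"tx": 0,"ty": 0,"tz": 0.02,"wx": 0,"wy": 0,"wz": 0,"gripper": 0.45},{"tx": 0,"ty": 0,"tz": 0.02,"wx": 0,"wy": 0,"wz": 0,"gripper": 0.45},{"tx": 0,"ty": 0,"tz": 0.02,"wx": 0,"wy": 0,"wz": 0,"gripper": 0.45},{"tx": 0,"ty": 0,"tz": 0,"wx": 0,"wy": 0,"wz": 0,"gripper": 0.45},{"tx": 0,"ty": 0,"tz": 0,"wx": 0,"wy": 0,"wz": 0,"gripper": 0.45}]}}

```text
t: 1.82
tcp_pos: [562.6, 311.9, 166.4]
eef_rot: [-0.001, 0.205, 0.979, -0.001]
ft_force: [0.3, 0.6, 1.1]
opening: 48.1
finger_force: 0.0
```

Run:
```python
from h import *
s=robot.get_state();print(s['t'],s['tcp_pos'],s['opening'],s['ft_force'])
Rm=q2R(s['eef_rot']).as_matrix();print(Rm.round(3),'yang',np.degrees(np.arctan2(Rm[1,1],Rm[0,1])))
print(tool(np.array([563.3,311.1,81])-s['tcp_pos'],s))
```

```text
1.8167 [562.62629214 311.91504518 166.38154158] 48.053980982917984 [0.28383864 0.56149209 1.07461543]
[[-0.916  0.402 -0.003]
 [ 0.402  0.916 -0.002]
 [ 0.002 -0.003 -1.   ]] yang 66.32156041647934
[-1.08676873 -0.26030024 85.38077653]
```

{"fn": "step_arm", "kwargs": {"plan": [{"tx": -0.001,"ty": 0,"tz": 0.03,"wx": 0,"wy": 0,"wz": 0,"gripper": 0.45},{"tx": 0,"ty": 0,"tz": 0.025,"wx": 0,"wy": 0,"wz": 0,"gripper": 0.45},{"tx": 0,"ty": 0,"tz": 0.015,"wx": 0,"wy": 0,"wz": 0,"gripper": 0.45},{"tx": 0,"ty": 0,"tz": 0.01,"wx": 0,"wy": 0,"wz": 0,"gripper": 0.45},{"tx": 0,"ty": 0,"tz": 0.005,"wx": 0,"wy": 0,"wz": 0,"gripper": 0.45},{"tx": 0,"ty": 0,"tz": 0,"wx": 0,"wy": 0,"wz": 0,"gripper": 0.45},{"tx": 0,"ty": 0,"tz": 0,"wx": 0,"wy": 0,"wz": 0,"gripper": 1},{"tx": 0,"ty": 0,"tz": 0,"wx": 0,"wy": 0,"wz": 0,"gripper": 1},{"tx": 0,"ty": 0,"tz": 0,"wx": 0,"wy": 0,"wz": 0,"gripper": 1},{"tx": 0,"ty": 0,"tz": 0,"wx": 0,"wy": 0,"wz": 0,"gripper": 1}]}}

```text
t: 2.65
tcp_pos: [565.0, 312.3, 83.7]
eef_rot: [0.001, 0.205, 0.979, 0.001]
ft_force: [0.8, -1.2, -0.6]
opening: 28.7
finger_force: 0.0
```

{"fn": "step_arm", "kwargs": {"plan": [{"tx": 0,"ty": 0,"tz": 0,"wx": 0,"wy": 0,"wz": 0,"gripper": 1},{"tx": 0,"ty": 0,"tz": 0,"wx": 0,"wy": 0,"wz": 0,"gripper": 1},{"tx": 0,"ty": 0,"tz": -0.005,"wx": 0,"wy": 0,"wz": 0,"gripper": 1},{"tx": 0,"ty": 0,"tz": -0.01,"wx": 0,"wy": 0,"wz": 0,"gripper": 1},{"tx": 0,"ty": 0,"tz": -0.02,"wx": 0,"wy": 0,"wz": 0,"gripper": 1},{"tx": 0,"ty": 0,"tz": -0.03,"wx": 0,"wy": 0,"wz": 0,"gripper": 1},{"tx": 0,"ty": 0,"tz": -0.03,"wx": 0,"wy": 0,"wz": 0,"gripper": 1},{"tx": 0,"ty": 0,"tz": -0.03,"wx": 0,"wy": 0,"wz": 0,"gripper": 1},{"tx": 0,"ty": 0,"tz": -0.015,"wx": 0,"wy": 0,"wz": 0,"gripper": 1},{"tx": 0,"ty": 0,"tz": 0,"wx": 0,"wy": 0,"wz": 0,"gripper": 1}]}}

```text
t: 3.48
tcp_pos: [566.6, 313.0, 228.6]
eef_rot: [0.003, 0.205, 0.979, 0.003]
ft_force: [-0.1, 0.4, 0.4]
opening: 24.0
finger_force: 30.0
```

Run:
```python
from h import *
s=robot.get_state();print(s['t'],s['tcp_pos'],s['opening'],s['ft_force'])
Rm=q2R(s['eef_rot']).as_matrix();print('yang',np.degrees(np.arctan2(Rm[1,1],Rm[0,1])))
c=cap('side','side2.png');P=cloud(c)
T=q2R(s['eef_rot']).inv().apply((P-s['tcp_pos']).reshape(-1,3)).reshape(P.shape)
m=(abs(T[...,0])<45)&(abs(T[...,1])<18)&(T[...,2]>27)&(T[...,2]<95)
q=T[m];print('roll in tool',len(q),q.min(0),q.max(0))
# after turning 21deg about world z to stand yaw
tz=R.from_euler('z',np.radians(87.3-66.3));r2=tz*q2R(s['eef_rot'])
print('shift',r2.inv().apply(toW([70,-80,235])-s['tcp_pos']))
im=cv2.imread('pics/side2.png')[60:300,150:400];cv2.imwrite('pics/side2c.png',cv2.resize(im,None,fx=2.5,fy=2.5))
```

```text
3.4833 [566.55681396 313.02752856 228.63903423] 24.049365936783083 [-0.13984672  0.39347976  0.44240465]
yang 66.31199099518794
roll in tool 456 [-29.22842534 -13.28083714  27.04355621] [38.18435915 12.68634931 78.36835821]
shift [ -24.35104031 -308.77803329   -8.61122311]
```

View pics/side2c.png

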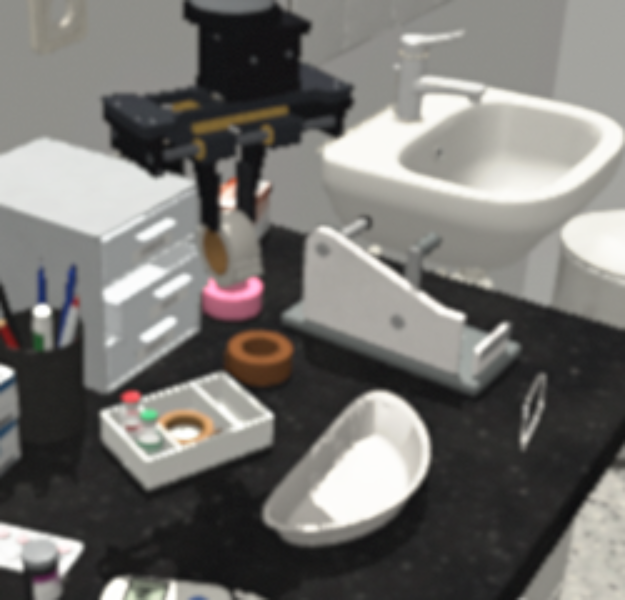

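The side view shows the roll held between the fingers at crop (232,245), well above the pink roll. The slot at (240,395) is empty. Next I'll turn to the stand's yaw and carry the roll past the free end of the bar.

{"fn": "step_arm", "kwargs": {"plan": [{"tx": 0,"ty": 0,"tz": 0,"wx": 0,"wy": 0,"wz": -7,"gripper": 1},{"tx": 0,"ty": 0,"tz": 0,"wx": 0,"wy": 0,"wz": -7,"gripper": 1},{"tx": 0,"ty": 0,"tz": 0,"wx": 0,"wy": 0,"wz": -7,"gripper": 1},{"tx": -0.003,"ty": -0.03,"tz": 0,"wx": 0,"wy": 0,"wz": 0,"gripper": 1},{"tx": -0.003,"ty": -0.03,"tz": 0,"wx": 0,"wy": 0,"wz": 0,"gripper": 1},{"tx": -0.003,"ty": -0.03,"tz": 0,"wx": 0,"wy": 0,"wz": 0,"gripper": 1},{"tx": -0.003,"ty": -0.03,"tz": 0,"wx": 0,"wy": 0,"wz": 0,"gripper": 1},{"tx": -0.003,"ty": -0.03,"tz": 0,"wx": 0,"wy": 0,"wz": 0,"gripper": 1},{"tx": -0.003,"ty": -0.03,"tz": 0,"wx": 0,"wy": 0,"wz": 0,"gripper": 1},{"tx": -0.003,"ty": -0.03,"tz": 0,"wx": 0,"wy": 0,"wz": 0,"gripper": 1}]}}

```text
t: 4.37
tcp_pos: [574.4, 99.5, 220.9]
eef_rot: [-0.001, 0.023, 1.0, -0.0]
ft_force: [0.5, -0.7, -0.1]
opening: 23.6
finger_force: 30.0
```

{"fn": "step_arm", "kwargs": {"plan": [{"tx": -0.003,"ty": -0.03,"tz": 0,"wx": 0,"wy": 0,"wz": 0,"gripper": 1},{"tx": 0,"ty": -0.03,"tz": 0,"wx": 0,"wy": 0,"wz": 0,"gripper": 1},{"tx": 0,"ty": -0.03,"tz": 0,"wx": 0,"wy": 0,"wz": 0,"gripper": 1},{"tx": 0,"ty": -0.008,"tz": 0,"wx": 0,"wy": 0,"wz": 0,"gripper": 1},{"tx": 0,"ty": 0,"tz": 0,"wx": 0,"wy": 0,"wz": 0,"gripper": 1},{"tx": 0,"ty": 0,"tz": 0,"wx": 0,"wy": 0,"wz": 0,"gripper": 1},{"tx": 0,"ty": 0,"tz": 0,"wx": 0,"wy": 0,"wz": 0,"gripper": 1},{"tx": 0,"ty": 0,"tz": 0,"wx": 0,"wy": 0,"wz": 0,"gripper": 1},{"tx": 0,"ty": 0,"tz": 0,"wx": 0,"wy": 0,"wz": 0,"gripper": 1},{"tx": 0,"ty": 0,"tz": 0,"wx": 0,"wy": 0,"wz": 0,"gripper": 1}]}}

```text
t: 5.2
tcp_pos: [574.0, 4.4, 222.4]
eef_rot: [-0.0, 0.022, 1.0, 0.0]
ft_force: [-0.1, 0.2, -0.7]
opening: 24.0
finger_force: 30.0
```

Run:
```python
from h import *
s=robot.get_state();print(s['t'],s['tcp_pos'],s['opening'],s['ft_force'],'stand',toS(s['tcp_pos']))
Rm=q2R(s['eef_rot']).as_matrix();print(Rm.round(4),'yang',np.degrees(np.arctan2(Rm[1,1],Rm[0,1])))
c=cap('side','side3.png');P=cloud(c)
T=q2R(s['eef_rot']).inv().apply((P-s['tcp_pos']).reshape(-1,3)).reshape(P.shape)
m=(abs(T[...,0])<45)&(abs(T[...,1])<18)&(T[...,2]>27)&(T[...,2]<95)
q=T[m];print('roll in tool',len(q),np.percentile(q,[1,99],axis=0))
print('shift to insert',tool(toW([70,-80,147])-s['tcp_pos'],s))
im=cv2.imread('pics/side3.png')[60:300,200:450];cv2.imwrite('pics/side3c.png',cv2.resize(im,None,fx=2.5,fy=2.5))
```

```text
5.2 [573.95899438   4.44891129 222.41921879] 23.964427401795948 [-0.08561379  0.24044764 -0.72073377] stand [ 67.55806014 -79.0564308  222.41921879]
[[-9.99e-01  4.48e-02 -2.00e-04]
 [ 4.48e-02  9.99e-01  2.00e-04]
 [ 2.00e-04  2.00e-04 -1.00e+00]] yang 87.43431914805583
roll in tool 355 [[-28.12954441 -13.98260161  27.52254619]
 [ 35.98447215  14.87799997  76.50238009]]
shift to insert [-2.452524   -0.96384887 75.4186189 ]
```

View pics/side3c.png

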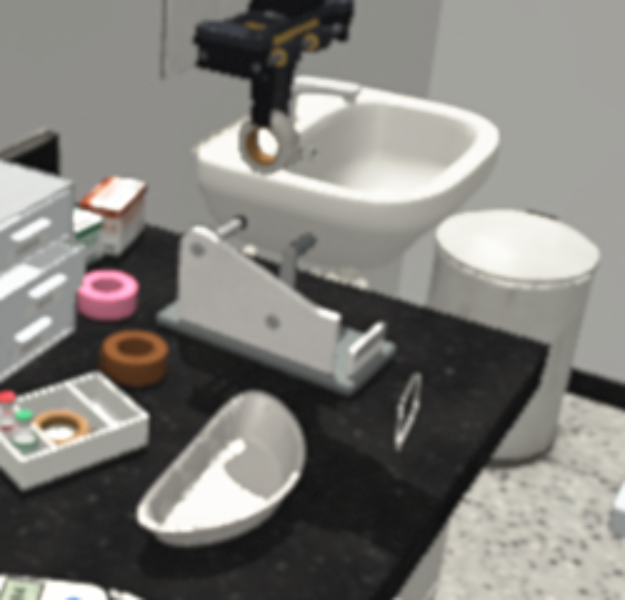

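The roll hangs upright past the bar's free end: roll at crop (268,145), bar end at (240,222). The hole sits about 3.5 mm towards the robot from the TCP, so I'll correct by 5.5 mm in x, then lower and check the line-up before sliding it on.

{"fn": "step_arm", "kwargs": {"plan": [{"tx": -0.0055,"ty": 0,"tz": 0.02,"wx": 0,"wy": 0,"wz": 0,"gripper": 1},{"tx": 0,"ty": 0,"tz": 0.02,"wx": 0,"wy": 0,"wz": 0,"gripper": 1},{"tx": 0,"ty": 0,"tz": 0.02,"wx": 0,"wy": 0,"wz": 0,"gripper": 1},{"tx": 0,"ty": 0,"tz": 0.01,"wx": 0,"wy": 0,"wz": 0,"gripper": 1},{"tx": 0,"ty": 0,"tz": 0.006,"wx": 0,"wy": 0,"wz": 0,"gripper": 1},{"tx": 0,"ty": 0,"tz": 0,"wx": 0,"wy": 0,"wz": 0,"gripper": 1},{"tx": 0,"ty": 0,"tz": 0,"wx": 0,"wy": 0,"wz": 0,"gripper": 1},{"tx": 0,"ty": 0,"tz": 0,"wx": 0,"wy": 0,"wz": 0,"gripper": 1},{"tx": 0,"ty": 0,"tz": 0,"wx": 0,"wy": 0,"wz": 0,"gripper": 1},{"tx": 0,"ty": 0,"tz": 0,"wx": 0,"wy": 0,"wz": 0,"gripper": 1}]}}

```text
t: 6.08
tcp_pos: [580.1, 2.9, 147.6]
eef_rot: [0.001, 0.023, 1.0, 0.0]
ft_force: [0.7, -0.4, -0.7]
opening: 24.1
finger_force: 30.0
```

Run:
```python
from h import *
s=robot.get_state();print(s['t'],s['opening'],s['ft_force'],'stand',toS(s['tcp_pos']))
c=cap('side','side4.png');P=toS(cloud(c))
m=(P[...,0]>20)&(P[...,0]<120)&(P[...,1]>-97)&(P[...,1]<-60)&(P[...,2]>60)&(P[...,2]<119)
q=P[m];print('roll',len(q),np.percentile(q,[1,99],axis=0).round(1))
im=cv2.imread('pics/side4.png')[90:240,240:390];cv2.imwrite('pics/side4c.png',cv2.resize(im,None,fx=4,fy=4,interpolation=cv2.INTER_CUBIC))
```

```text
6.0833 24.098489024752098 [ 0.72336453 -0.43265624 -0.68583788] stand [ 73.71840859 -80.29992399 147.6012331 ]
roll 280 [[ 38.1 -93.8  71.8]
 [103.3 -66.2 118.4]]
```

View pics/side4c.png

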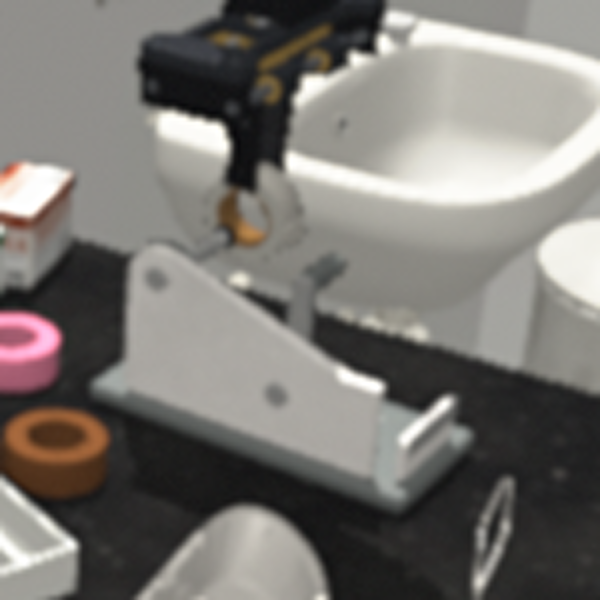

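The hole, crop (243,213), is in line with the bar end (225,240). The measured hole centre is at about x 70.7, z 101 against the bar's 70, 100. Sliding it on.

{"fn": "step_arm", "kwargs": {"plan": [{"tx": 0.001,"ty": 0.0095,"tz": 0,"wx": 0,"wy": 0,"wz": 0,"gripper": 1},{"tx": 0,"ty": 0.0095,"tz": 0,"wx": 0,"wy": 0,"wz": 0,"gripper": 1},{"tx": 0,"ty": 0.0095,"tz": 0,"wx": 0,"wy": 0,"wz": 0,"gripper": 1},{"tx": 0,"ty": 0.0095,"tz": 0,"wx": 0,"wy": 0,"wz": 0,"gripper": 1},{"tx": 0,"ty": 0.0095,"tz": 0,"wx": 0,"wy": 0,"wz": 0,"gripper": 1},{"tx": 0,"ty": 0.0095,"tz": 0,"wx": 0,"wy": 0,"wz": 0,"gripper": 1},{"tx": 0,"ty": 0.0095,"tz": 0,"wx": 0,"wy": 0,"wz": 0,"gripper": 1},{"tx": 0,"ty": 0.0085,"tz": 0,"wx": 0,"wy": 0,"wz": 0,"gripper": 1},{"tx": 0,"ty": 0,"tz": 0,"wx": 0,"wy": 0,"wz": 0,"gripper": 1},{"tx": 0,"ty": 0,"tz": 0,"wx": 0,"wy": 0,"wz": 0,"gripper": 1}]}}

```text
t: 6.97
tcp_pos: [581.9, 78.5, 146.5]
eef_rot: [-0.0, 0.023, 1.0, -0.0]
ft_force: [-0.2, -0.1, -1.6]
opening: 23.7
finger_force: 30.0
```

Run:
```python
from h import *
s=robot.get_state();print(s['t'],s['opening'],s['ft_force'],'stand',toS(s['tcp_pos']),s['tcp_pos'])
```

```text
6.9667 23.660723202398824 [-0.18369185 -0.10590333 -1.5775717 ] stand [ 72.00529471  -4.75358352 146.47156292] [581.90143538  78.45977969 146.47156292]
```

No contact on the way in (force about 1.6 N). I'll lower 11 mm, open only partly, and rise.

{"fn": "step_arm", "kwargs": {"plan": [{"tx": 0,"ty": 0,"tz": 0.005,"wx": 0,"wy": 0,"wz": 0,"gripper": 1},{"tx": 0,"ty": 0,"tz": 0.004,"wx": 0,"wy": 0,"wz": 0,"gripper": 1},{"tx": 0,"ty": 0,"tz": 0.002,"wx": 0,"wy": 0,"wz": 0,"gripper": 1},{"tx": 0,"ty": 0,"tz": 0,"wx": 0,"wy": 0,"wz": 0,"gripper": 1},{"tx": 0,"ty": 0,"tz": 0,"wx": 0,"wy": 0,"wz": 0,"gripper": 0.64},{"tx": 0,"ty": 0,"tz": 0,"wx": 0,"wy": 0,"wz": 0,"gripper": 0.64},{"tx": 0,"ty": 0,"tz": 0,"wx": 0,"wy": 0,"wz": 0,"gripper": 0.64},{"tx": 0,"ty": 0,"tz": 0,"wx": 0,"wy": 0,"wz": 0,"gripper": 0.64},{"tx": 0,"ty": 0,"tz": 0,"wx": 0,"wy": 0,"wz": 0,"gripper": 0.64},{"tx": 0,"ty": 0,"tz": 0,"wx": 0,"wy": 0,"wz": 0,"gripper": 0.64}]}}

```text
t: 7.8
tcp_pos: [581.9, 77.9, 135.4]
eef_rot: [-0.0, 0.023, 1.0, 0.0]
ft_force: [-0.5, -0.5, -0.3]
opening: 31.0
finger_force: 0.0
```

{"fn": "step_arm", "kwargs": {"plan": [{"tx": 0,"ty": 0,"tz": -0.003,"wx": 0,"wy": 0,"wz": 0,"gripper": 0.64},{"tx": 0,"ty": 0,"tz": -0.005,"wx": 0,"wy": 0,"wz": 0,"gripper": 0.64},{"tx": 0,"ty": 0,"tz": -0.01,"wx": 0,"wy": 0,"wz": 0,"gripper": 0.64},{"tx": 0,"ty": 0,"tz": -0.015,"wx": 0,"wy": 0,"wz": 0,"gripper": 0.64},{"tx": 0,"ty": 0,"tz": -0.015,"wx": 0,"wy": 0,"wz": 0,"gripper": 0.64},{"tx": 0,"ty": 0,"tz": -0.015,"wx": 0,"wy": 0,"wz": 0,"gripper": 0.64},{"tx": 0,"ty": 0,"tz": -0.015,"wx": 0,"wy": 0,"wz": 0,"gripper": 0.64},{"tx": 0,"ty": 0,"tz": 0,"wx": 0,"wy": 0,"wz": 0,"gripper": 0.64},{"tx": 0,"ty": 0,"tz": 0,"wx": 0,"wy": 0,"wz": 0,"gripper": 0.64},{"tx": 0,"ty": 0,"tz": 0,"wx": 0,"wy": 0,"wz": 0,"gripper": 0.64}]}}

```text
t: 8.63
tcp_pos: [581.6, 77.8, 213.2]
eef_rot: [-0.0, 0.023, 1.0, 0.0]
ft_force: [0.2, 0.1, -0.3]
opening: 31.0
finger_force: 0.0
```

Run:
```python
from h import *
s=robot.get_state();print(s['t'],s['opening'],s['ft_force'],'stand',toS(s['tcp_pos']),s['joint_pos'].round(2))
c=cap('side','side5.png');P=toS(cloud(c))
m=(P[...,0]>20)&(P[...,0]<120)&(P[...,1]>-40)&(P[...,1]<25)&(P[...,2]>112)&(P[...,2]<135)
q=P[m];print('roll',len(q),np.percentile(q,[1,99],axis=0).round(1) if len(q) else '')
# new orientation: turn so tool y along stand x
for d in(-90,90):
    r2=q2R(s['eef_rot'])*R.from_euler('z',d,degrees=True)
    print(d,r2.as_matrix().round(2).tolist(),r2.inv().apply(toW([-20,0,175])-s['tcp_pos']))
im=cv2.imread('pics/side5.png')[90:240,240:390];cv2.imwrite('pics/side5c.png',cv2.resize(im,None,fx=4,fy=4,interpolation=cv2.INTER_CUBIC))
```

```text
8.6333 31.040400652539574 [ 0.2476296   0.06490135 -0.3368714 ] stand [ 71.78255228  -5.39735838 213.20197436] [-0.42  0.21  0.28  1.67 -0.06  1.27  1.39]
roll 91 [[ 44.7 -20.3 112. ]
 [ 83.5   6.3 120.4]]
-90 [[-0.05, -1.0, -0.0], [-1.0, 0.05, 0.0], [-0.0, 0.0, -1.0]] [-5.4265975  91.76433481 38.24157583]
90 [[0.05, 1.0, -0.0], [1.0, -0.05, 0.0], [0.0, -0.0, -1.0]] [  5.4265975  -91.76433481  38.24157583]
```

View pics/side5c.png

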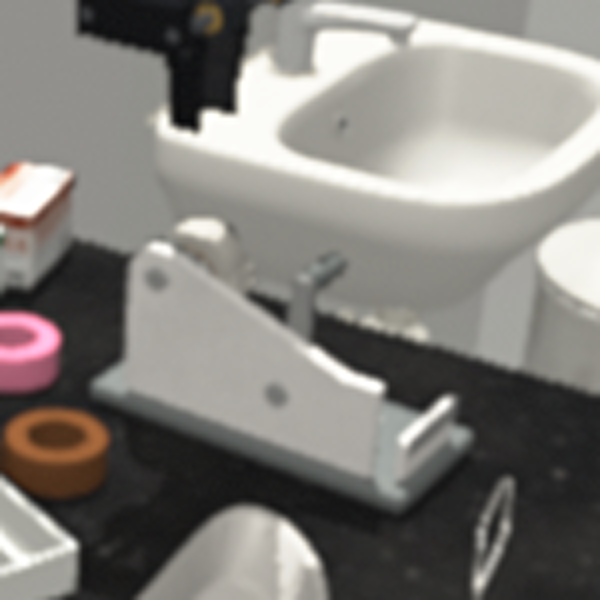

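The roll is hanging on the bar, seen at crop (205,245) behind the cheek plate. Its top is at z≈119 and its centre at y≈-7, inside the -19 to +12 band. Next I'll turn 90° so the fingers close along the stand's x, and move over the roller.

{"fn": "step_arm", "kwargs": {"plan": [{"tx": 0,"ty": 0,"tz": 0,"wx": 0,"wy": 0,"wz": 6.9,"gripper": 0.64},{"tx": 0,"ty": 0,"tz": 0,"wx": 0,"wy": 0,"wz": 6.9,"gripper": 0.64},{"tx": 0,"ty": 0,"tz": 0,"wx": 0,"wy": 0,"wz": 6.9,"gripper": 0.64},{"tx": 0,"ty": 0,"tz": 0,"wx": 0,"wy": 0,"wz": 6.9,"gripper": 0.64},{"tx": 0,"ty": 0,"tz": 0,"wx": 0,"wy": 0,"wz": 6.9,"gripper": 0.64},{"tx": 0,"ty": 0,"tz": 0,"wx": 0,"wy": 0,"wz": 6.9,"gripper": 0.64},{"tx": 0,"ty": 0,"tz": 0,"wx": 0,"wy": 0,"wz": 6.9,"gripper": 0.64},{"tx": 0,"ty": 0,"tz": 0,"wx": 0,"wy": 0,"wz": 6.9,"gripper": 0.64},{"tx": 0,"ty": 0,"tz": 0,"wx": 0,"wy": 0,"wz": 6.9,"gripper": 0.64},{"tx": 0,"ty": 0,"tz": 0,"wx": 0,"wy": 0,"wz": 6.9,"gripper": 0.64}]}}

```text
t: 9.52
tcp_pos: [581.3, 77.8, 212.2]
eef_rot: [-0.001, 0.588, 0.809, -0.001]
ft_force: [-0.9, 0.6, -0.4]
opening: 31.3
finger_force: 0.0
```

{"fn": "step_arm", "kwargs": {"plan": [{"tx": 0,"ty": 0,"tz": 0,"wx": 0,"wy": 0,"wz": 7,"gripper": 0.64},{"tx": 0,"ty": 0,"tz": 0,"wx": 0,"wy": 0,"wz": 7,"gripper": 0.64},{"tx": 0,"ty": 0,"tz": 0,"wx": 0,"wy": 0,"wz": 7,"gripper": 0.64},{"tx": 0.002,"ty": -0.03,"tz": 0,"wx": 0,"wy": 0,"wz": 0,"gripper": 0.64},{"tx": 0,"ty": -0.03,"tz": 0,"wx": 0,"wy": 0,"wz": 0,"gripper": 0.64},{"tx": 0,"ty": -0.03,"tz": 0.01,"wx": 0,"wy": 0,"wz": 0,"gripper": 0.64},{"tx": 0,"ty": -0.002,"tz": 0.02,"wx": 0,"wy": 0,"wz": 0,"gripper": 0.64},{"tx": 0,"ty": 0,"tz": 0,"wx": 0,"wy": 0,"wz": 0,"gripper": 0.64},{"tx": 0,"ty": 0,"tz": 0,"wx": 0,"wy": 0,"wz": 0,"gripper": 0.64},{"tx": 0,"ty": 0,"tz": 0,"wx": 0,"wy": 0,"wz": 0,"gripper": 0.64}]}}

```text
t: 10.35
tcp_pos: [490.9, 84.0, 183.9]
eef_rot: [0.0, 0.724, 0.69, 0.0]
ft_force: [1.0, 0.1, -0.4]
opening: 31.4
finger_force: 0.0
```

Run:
```python
from h import *
s=robot.get_state();print(s['t'],s['opening'],s['ft_force'],'stand',toS(s['tcp_pos']),s['joint_pos'].round(2))
Rm=q2R(s['eef_rot']).as_matrix();print((RS.T@Rm).round(3).tolist())
print('shift',tool(toW([-21,-3,123])-s['tcp_pos'],s))
```

```text
10.35 31.413238758997846 [ 1.00379867  0.06646238 -0.36866586] stand [-19.11254859  -3.48255988 183.90404267] [-0.62  0.03  0.41  1.92 -0.01  1.19 -0.26]
[[0.0, 1.0, 0.001], [1.0, -0.0, -0.0], [-0.0, 0.001, -1.0]]
shift [ 0.50382339 -1.92100972 60.90282123]
```

Aligned. I'll descend 61 mm over the roller and close on it.

{"fn": "step_arm", "kwargs": {"plan": [{"tx": 0,"ty": -0.0015,"tz": 0.02,"wx": 0,"wy": 0,"wz": 0,"gripper": 0.64},{"tx": 0,"ty": 0,"tz": 0.015,"wx": 0,"wy": 0,"wz": 0,"gripper": 0.64},{"tx": 0,"ty": 0,"tz": 0.01,"wx": 0,"wy": 0,"wz": 0,"gripper": 0.64},{"tx": 0,"ty": 0,"tz": 0.01,"wx": 0,"wy": 0,"wz": 0,"gripper": 0.64},{"tx": 0,"ty": 0,"tz": 0.006,"wx": 0,"wy": 0,"wz": 0,"gripper": 0.64},{"tx": 0,"ty": 0,"tz": 0,"wx": 0,"wy": 0,"wz": 0,"gripper": 0.64},{"tx": 0,"ty": 0,"tz": 0,"wx": 0,"wy": 0,"wz": 0,"gripper": 0.64},{"tx": 0,"ty": 0,"tz": 0,"wx": 0,"wy": 0,"wz": 0,"gripper": 0.64},{"tx": 0,"ty": 0,"tz": 0,"wx": 0,"wy": 0,"wz": 0,"gripper": 0.64},{"tx": 0,"ty": 0,"tz": 0,"wx": 0,"wy": 0,"wz": 0,"gripper": 0.64}]}}

```text
t: 11.18
tcp_pos: [489.1, 84.4, 123.2]
eef_rot: [0.0, 0.723, 0.69, 0.001]
ft_force: [-0.0, -0.4, -0.2]
opening: 31.2
finger_force: 0.0
```

{"fn": "step_arm", "kwargs": {"plan": [{"tx": 0,"ty": 0,"tz": 0,"wx": 0,"wy": 0,"wz": 0,"gripper": 0.75},{"tx": 0,"ty": 0,"tz": 0,"wx": 0,"wy": 0,"wz": 0,"gripper": 0.8},{"tx": 0,"ty": 0,"tz": 0,"wx": 0,"wy": 0,"wz": 0,"gripper": 1},{"tx": 0,"ty": 0,"tz": 0,"wx": 0,"wy": 0,"wz": 0,"gripper": 1},{"tx": 0,"ty": 0,"tz": 0,"wx": 0,"wy": 0,"wz": 0,"gripper": 1},{"tx": 0,"ty": 0,"tz": 0,"wx": 0,"wy": 0,"wz": 0,"gripper": 1},{"tx": 0,"ty": 0,"tz": 0,"wx": 0,"wy": 0,"wz": 0,"gripper": 1},{"tx": 0,"ty": 0,"tz": 0,"wx": 0,"wy": 0,"wz": 0,"gripper": 1},{"tx": 0,"ty": 0,"tz": 0,"wx": 0,"wy": 0,"wz": 0,"gripper": 1},{"tx": 0,"ty": 0,"tz": 0,"wx": 0,"wy": 0,"wz": 0,"gripper": 1}]}}

```text
t: 12.02
tcp_pos: [488.5, 84.3, 122.6]
eef_rot: [-0.0, 0.723, 0.69, -0.0]
ft_force: [-2.4, 0.3, 3.1]
opening: 15.2
finger_force: 30.0
```

Run:
```python
from h import *
s=robot.get_state();print(s['t'],s['opening'],s['finger_force'],s['ft_force'],'stand',toS(s['tcp_pos']))
a=np.radians(np.arange(0,61,5));print(np.c_[np.diff(-65*np.sin(a)),-np.diff(65*np.cos(a))].round(1).tolist())
```

```text
12.0167 15.194030174871951 30.0001922249794 [-2.35971929  0.25830126  3.14691093] stand [-21.54473949  -3.31164556 122.64731793]
[[-5.7, 0.2], [-5.6, 0.7], [-5.5, 1.2], [-5.4, 1.7], [-5.2, 2.2], [-5.0, 2.6], [-4.8, 3.0], [-4.5, 3.5], [-4.2, 3.8], [-3.8, 4.2], [-3.5, 4.5], [-3.0, 4.8]]
```

The roller is gripped: opening 15.2 mm for its 16 mm diameter, 30 N. I'll follow the arc to 50° first.

{"fn": "step_arm", "kwargs": {"plan": [{"tx": 0,"ty": -0.0057,"tz": 0.0002,"wx": 0,"wy": 0,"wz": 0,"gripper": 1},{"tx": 0,"ty": -0.0056,"tz": 0.0007,"wx": 0,"wy": 0,"wz": 0,"gripper": 1},{"tx": 0,"ty": -0.0055,"tz": 0.0012,"wx": 0,"wy": 0,"wz": 0,"gripper": 1},{"tx": 0,"ty": -0.0054,"tz": 0.0017,"wx": 0,"wy": 0,"wz": 0,"gripper": 1},{"tx": 0,"ty": -0.0052,"tz": 0.0022,"wx": 0,"wy": 0,"wz": 0,"gripper": 1},{"tx": 0,"ty": -0.005,"tz": 0.0026,"wx": 0,"wy": 0,"wz": 0,"gripper": 1},{"tx": 0,"ty": -0.0048,"tz": 0.003,"wx": 0,"wy": 0,"wz": 0,"gripper": 1},{"tx": 0,"ty": -0.0045,"tz": 0.0035,"wx": 0,"wy": 0,"wz": 0,"gripper": 1},{"tx": 0,"ty": -0.0042,"tz": 0.0038,"wx": 0,"wy": 0,"wz": 0,"gripper": 1},{"tx": 0,"ty": -0.0038,"tz": 0.0042,"wx": 0,"wy": 0,"wz": 0,"gripper": 1}]}}

```text
t: 12.85
tcp_pos: [440.8, 86.7, 101.7]
eef_rot: [0.001, 0.724, 0.69, 0.002]
ft_force: [-2.7, -1.4, 13.8]
opening: 15.0
finger_force: 30.0
```

Run:
```python
from h import *
s=robot.get_state();print(s['t'],s['opening'],s['finger_force'],s['ft_force'],'stand',toS(s['tcp_pos']))
```

```text
12.85 15.028863357897182 30.00203311443329 [-2.65542512 -1.36491522 13.82627722] stand [-69.28427988  -3.15901644 101.70971981]
```

{"fn": "step_arm", "kwargs": {"plan": [{"tx": 0,"ty": -0.0035,"tz": 0.0045,"wx": 0,"wy": 0,"wz": 0,"gripper": 1},{"tx": 0,"ty": -0.003,"tz": 0.0048,"wx": 0,"wy": 0,"wz": 0,"gripper": 1},{"tx": 0,"ty": 0,"tz": 0,"wx": 0,"wy": 0,"wz": 0,"gripper": 1},{"tx": 0,"ty": -0.001,"tz": 0.002,"wx": 0,"wy": 0,"wz": 0,"gripper": 1},{"tx": 0,"ty": 0,"tz": 0,"wx": 0,"wy": 0,"wz": 0,"gripper": 1},{"tx": 0,"ty": 0,"tz": 0,"wx": 0,"wy": 0,"wz": 0,"gripper": 1},{"tx": 0,"ty": 0,"tz": 0,"wx": 0,"wy": 0,"wz": 0,"gripper": 1},{"tx": 0,"ty": 0,"tz": 0,"wx": 0,"wy": 0,"wz": 0,"gripper": 1},{"tx": 0,"ty": 0,"tz": 0,"wx": 0,"wy": 0,"wz": 0,"gripper": 1},{"tx": 0,"ty": 0,"tz": 0,"wx": 0,"wy": 0,"wz": 0,"gripper": 1}]}}

```text
t: 13.68
tcp_pos: [432.2, 87.1, 89.9]
eef_rot: [0.0, 0.724, 0.69, 0.001]
ft_force: [-4.1, -1.2, 14.4]
opening: 15.3
finger_force: 30.0
```

Run:
```python
from h import *
s=robot.get_state();print(s['t'],s['opening'],s['finger_force'],s['ft_force'],'stand',toS(s['tcp_pos']))
P=toS(cloud(cap('side')))
def box(A,lo,hi):
    m=((A>lo)&(A<hi)).all(-1);q=A[m];print(len(q),np.percentile(q,[1,50,99],axis=0).round(1) if len(q) else '')
box(P,[20,-40,112],[120,25,135])
```

```text
13.6833 15.253533869314278 30.002224445343018 [-4.10191261 -1.20033734 14.36314992] stand [-77.93320113  -3.14747804  89.91681424]
85 [[ 46.1 -19.9 112.2]
 [ 61.1  -2.8 116.9]
 [ 83.9   7.6 120.9]]
```

The displacement is (-56.4, -32.7) mm against the expected (-56.3, -32.5), so it is at or very near the stop. I'll press a few mm further to confirm contact by the force.

{"fn": "step_arm", "kwargs": {"plan": [{"tx": 0,"ty": -0.001,"tz": 0.0015,"wx": 0,"wy": 0,"wz": 0,"gripper": 1},{"tx": 0,"ty": -0.001,"tz": 0.0015,"wx": 0,"wy": 0,"wz": 0,"gripper": 1},{"tx": 0,"ty": 0,"tz": 0,"wx": 0,"wy": 0,"wz": 0,"gripper": 1},{"tx": 0,"ty": 0,"tz": 0,"wx": 0,"wy": 0,"wz": 0,"gripper": 1},{"tx": 0,"ty": 0,"tz": 0,"wx": 0,"wy": 0,"wz": 0,"gripper": 1},{"tx": 0,"ty": 0,"tz": 0,"wx": 0,"wy": 0,"wz": 0,"gripper": 1},{"tx": 0,"ty": 0,"tz": 0,"wx": 0,"wy": 0,"wz": 0,"gripper": 1},{"tx": 0,"ty": 0,"tz": 0,"wx": 0,"wy": 0,"wz": 0,"gripper": 1},{"tx": 0,"ty": 0,"tz": 0,"wx": 0,"wy": 0,"wz": 0,"gripper": 1},{"tx": 0,"ty": 0,"tz": 0,"wx": 0,"wy": 0,"wz": 0,"gripper": 1}]}}

```text
t: 14.57
tcp_pos: [432.1, 87.2, 89.5]
eef_rot: [0.001, 0.724, 0.69, 0.002]
ft_force: [-7.6, -3.4, 29.8]
opening: 15.2
finger_force: 30.0
```

Run:
```python
from h import *
s=robot.get_state();print(s['t'],s['opening'],s['finger_force'],s['ft_force'],'stand',toS(s['tcp_pos']))
cap('side','side6.png')
im=cv2.imread('pics/side6.png')[60:260,220:420];cv2.imwrite('pics/side6c.png',cv2.resize(im,None,fx=3,fy=3,interpolation=cv2.INTER_CUBIC))
```

```text
14.5667 15.212744599807358 30.00482350587845 [-7.60600012 -3.37351595 29.79290659] stand [-78.01963369  -3.07921684  89.46966107]
```

View pics/side6c.png

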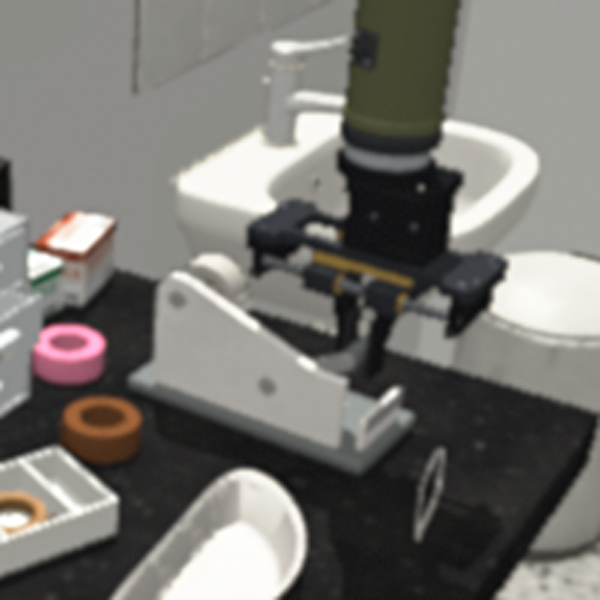

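The picture shows the roll on the bar at crop (215,275) and the fingers holding the roller down at (345,360). The last 3 mm of command moved the roller under 1 mm while the force rose from 15 to about 31 N, so it is against its stop. Handing in.

```bash
python3 -c "
from bench import robot
print(robot.hand_in())"
```

```text
the job is handed in; nothing more can be done
None
```

I handed the job in with the white roll hung on the bar between hub and knob, and the tension arm still held against its forward stop by the gripped roller; the hand-in returned no verdict.

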